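# Square a flat-edged cover plate up in the drilling jig

### The arm

A 6-joint arm with a two-finger parallel gripper is mounted at the origin on the work surface; the furniture and walls round the work are solid. World frame = base frame: x ahead of the robot, y to its left, z up, the work surface at z = 0. Lengths are in m, angles in rad, forces in N, time in s.
With the tool pointing down it reaches from about 0.325 to 0.9 m from the base axis. Payload 3.5 kg.
Tool frame: the origin (TCP) lies midway between the tips of the shut fingers; the grasp point (between the pads) lies 19 mm behind it; z points along the fingers, y is the line along which they close (so a half turn about z gives the same grasp; the last joint's range is limited). The gripper opens to 85 mm and grips with 20 to 120 N. Pads are 22 mm wide; open, the fingers measure 114 mm over their backs; the gripper's body (76 mm by 85 mm) begins 54 mm behind the grasp point. The pads swing forward as they close: fully open they stand 13 mm farther back than shut.
Start: joints at [-1.291, 0.276, -0.026, 1.268, 0, 1.467], TCP at [0.233, -0.58, 0.231] pointing down, gripper open.
Joint ranges: [-3.12, 3.12], [-0.85, 1.88], [-1.08, 1.24], [-1.95, 2.15], [-1.57, 1.53], [-3.14, 3.14]. Speed limits (rad/s): [2.57, 2.57, 3.14, 3.14, 3.14, 3.14].

### API

Orientations are given as a unit quaternion [x, y, z, w].
In Python, from cell import robot gives the robot as it stands. The module is installed in compiled form; this text tells all that it offers.
- The arm moves only by the tool play_rows, never from a script. Its argument "deltas" is a list of rows, each a list of 7 numbers: the shift along the tool's x, y, z in units of 40 mm (1.0 is 40 mm), then the turn, a rotation vector about the tool's x, y, z in units of 5 degrees (1.0 is 5 degrees), then the closure, from -1 (fully open) to 1 (shut). A call has 1 to 20 rows; each row shifts and turns the commanded pose from where the row before left it, along the tool's axes as they then stand; what a row does not reach is not made up. A row lasts 1/10 s, in which the tool goes at most 50 mm and 8.59 degrees, less where a joint would pass 70% of its speed; a pose out of reach is approached as far as the arm can. A call is refused whole if a number of a shift passes 1 or a number of a turn 1, either way. A call with a gripper value outside its range is refused whole. The fingers move at their own pace and stop on an object; "newtons" is the grip in N (left out, the last holds). Time passes only in rows, so rows that do not move let the fingers close. It gives the time, the measured TCP pose, the force, the opening and the grip force at its end, in the units of the state.
- robot.get_obs(): the state, without advancing time (a new reading comes with each control period).
- robot.grab_frame(name): name is "scene" or "top" or "wrist"; returns the picture (384x512x3 uint8, red, green, blue); there is no depth.
- robot.get_calibration(name): a dict with "K" (3x3 intrinsics, pixels), "rvec" (rotation vector, rad) and "tvec" (3), from world to camera coordinates, as OpenCV has them; the wrist camera has in their place "tool_from_camera" (4x4, takes a point from camera to tool coordinates, whose origin is the TCP and whose axes are the flange's). Camera axes: x right, y down, z forward; pixel columns grow to the right and rows downward; lengths in m; the calibration is good to about 2 mm. A picture is of the moment at which its call begins: read the wrist's pose just before it. get_calibration takes no time and is no camera call.
- robot.sign_off(): hands the job in; it is judged then, once.
The state is a dict: "clock": time; "qpos": joint angles; "qvel": joint speeds; "joint_torque": joint torques, N m; "eef_pos": TCP position; "ee_rot": TCP orientation; "force": force on the tool from outside, world axes, zero at the start; "torque": the same for the moment, N m; "width": opening from 0.0 (shut) to 1.0 (fully open); "finger_force": force on a finger pad.
Only numpy, scipy, OpenCV 4.12 (cv2) and the standard library are available. Lean on these libraries where they do the work, as an engineer would, in place of code of your own. Each camera call takes 0.05 s, during which the arm holds its last target. There are 200 camera calls.

### The job

The round cover plate with one straight edge lies turned the wrong way in the small drilling jig on the bench. With a fingertip on its cork face, turn and slide it in the jig, without lifting it out, until you feel it press lightly (a few newtons) against the steel alignment bar and its straight edge lies flush along it; only then swing the steel keeper finger in over the plate. Be gentle, touching down very slowly and staying under 20 N on plate and bar, and leave the other things on the bench where they are.

Things in the scene. Friction and masses are not known exactly. Their poses are not given: they have to be found in the camera images.
- jig: drilling jig, fixed: plywood base 150 (x) x 140 (y) x 12 mm; origin at the centre of its underside; x points to the alignment bar, y left of that, z up. Black slick deck 14 mm above the origin, rigid: touch down on the plate at 10 mm/s or less; pocket x -57 to +55, y -56 to +56 mm, closed at +x by the steel alignment bar, elsewhere by wooden lips 12 mm wide, tops 19 mm above the origin
- bar_face (a point): middle of the face of the steel alignment bar that looks into the pocket (jig x +55, 18 mm above the jig's origin); jig's axes, the plate comes from -x. Bar 16 mm thick, 124 mm long, its top 28 mm above the jig's origin
- plate: loose aluminium disc with a brown cork facing on top, radius 50, 8 mm thick, with one straight edge (flat) 58 mm long, 40 mm from its centre; about 0.17 kg; origin at its centre on the underside; x points at the middle of the flat. Upper face 22 mm above the jig's origin. Seated: centre at jig x +15 mm, yaw as the jig's. A fingertip pressed on the cork with 6 to 12 N carries it along and turns it
- flat_left (a point): point on the plate's flat 1 mm short of its left end (plate x 40, y +28, z 4 mm); plate's axes
- flat_right (a point): point on the plate's flat 1 mm short of its right end (plate x 40, y -28, z 4 mm); plate's axes
- keeper (a joint): angle of the keeper, a flat steel finger 45 mm long, 14 wide, 5 thick, on a post in the right lip (jig x +15, y -62), its underside 24 mm above the jig's origin (2 mm clear of the plate). 0 = points along the jig's -x, clear of the plate; grows clockwise from above; pi/2 = points along +y, over the plate's rim; stop at 1.62. Stiff hinge (0.06 N m), stays where left
- keeper_peg (a point): middle of the upright peg near the keeper's end by which it is pushed or pinched: 12 mm across, 15 mm high, from 29 to 44 mm above the jig's origin, 36 mm from the pivot
- keeper_pivot (a point): the keeper's axis of turning, at the peg's mid height, 36.5 mm above the jig's origin
- sanding_block: brown cork sanding block, 60x97x28 mm, lying left of the jig. Bystander.
- driver: small screwdriver with red handle, 130 mm long, lying right of the jig. Bystander.
- masking_tape: roll of masking tape lying flat, 104 mm across, 24 mm high. Bystander.
- screw_jar: glass jar with grey lid, 62 mm across, 80 mm high. Bystander.
- tape_measure: yellow tape measure, 65x76x35 mm. Bystander.
- offcut: strip of wood, 32x200x19 mm. Bystander.
Mind the look-alikes: they are no part of the job. Several things have the shape of the plate; the one meant has the colours described above.

How it is judged:
By the outcome, as a careful person would: the job done as asked, in the order asked, and still so for the second after the job is handed in, with the robot touching nothing.
It also fails if it takes over 64 s, if anything falls off the work surface, if the arm or the gripper's body presses on something with over 40 N, if the wrist force passes 120 N, or if a joint passes its speed limit or range.

## Working session

There is one attempt and no reset: what is moved stays moved. The work goes in short steps, Python scripts to look and compute and a tool call to move; the robot and the scene stay as the last step left them, time stands still between calls to the robot, and variables do not carry over. Pictures are saved under pics/ and viewed, at most 10 in all, crops included, and the job is handed in when it is done.

Besides the shell and the picture viewer there is one more tool, called after "Call:" in YAML: its name, and indented under it one key for each argument. play_rows: Moves the arm, as the interface text tells. Its arguments: {"type":"object","properties":{"deltas":{"type":"array","items":{"type":"array","items":{"type":"number"}}},"newtons":{"type":"number"}},"required":["deltas"]}

```bash
mkdir -p pics; cat > h.py <<'E'
from cell import robot
import numpy as np, cv2
from scipy.spatial.transform import Rotation as R
def cam(n):
    c=robot.get_calibration(n); K=np.array(c["K"],float)
    if n=="wrist":
        o=robot.get_obs(); T=np.eye(4); T[:3,:3]=R.from_quat(o["ee_rot"]).as_matrix(); T[:3,3]=o["eef_pos"]
        W=T@np.array(c["tool_from_camera"]); C=np.linalg.inv(W)
    else:
        C=np.eye(4); C[:3,:3]=R.from_rotvec(np.ravel(c["rvec"])).as_matrix(); C[:3,3]=np.ravel(c["tvec"])
    return K,C
def proj(K,C,p):
    p=np.atleast_2d(p)@C[:3,:3].T+C[:3,3]; q=p@K.T; return q[:,:2]/q[:,2:]
def ray_z(K,C,uv,z):
    uv=np.atleast_2d(uv); d=np.c_[uv,np.ones(len(uv))]@np.linalg.inv(K).T@C[:3,:3]
    o=-C[:3,:3].T@C[:3,3]; return o+d*((z-o[2])/d[:,2])[:,None]
def save(n,im,f=1): cv2.imwrite("pics/"+n+".png",cv2.resize(im[:,:,::-1],None,fx=f,fy=f,interpolation=cv2.INTER_CUBIC))
def st():
    o=robot.get_obs(); print({k:np.round(o[k],4).tolist() for k in("clock","eef_pos","ee_rot","force","width","qpos")})
E
python3 - <<'E'
from h import *
ims=[robot.grab_frame(n) for n in("scene","top")]
for n,i in zip(("scene","top"),ims): np.save(n+".npy",i); K,C=cam(n); print(n,K.round(1).tolist(),np.round(-C[:3,:3].T@C[:3,3],3))
save("a_scene",ims[0],1.5); save("a_top",ims[1],1.5); st()
E
```

```text
scene [[383.9, 0.0, 261.8], [0.0, 383.9, 189.0], [0.0, 0.0, 1.0]] [-0.124  0.511  0.87 ]
top [[479.7, 0.0, 257.0], [0.0, 479.7, 188.0], [0.0, 0.0, 1.0]] [0.358 0.076 1.661]
{'clock': 0.1, 'eef_pos': [0.2332, -0.5791, 0.2302], 'ee_rot': [0.9817, 0.1902, -0.0001, -0.001], 'force': [-1.2117, 0.1154, 0.1208], 'width': 1.0025, 'qpos': [-1.2914, 0.2771, -0.0277, 1.268, 0.0, 1.4674]}
```

View pics/a_top.png

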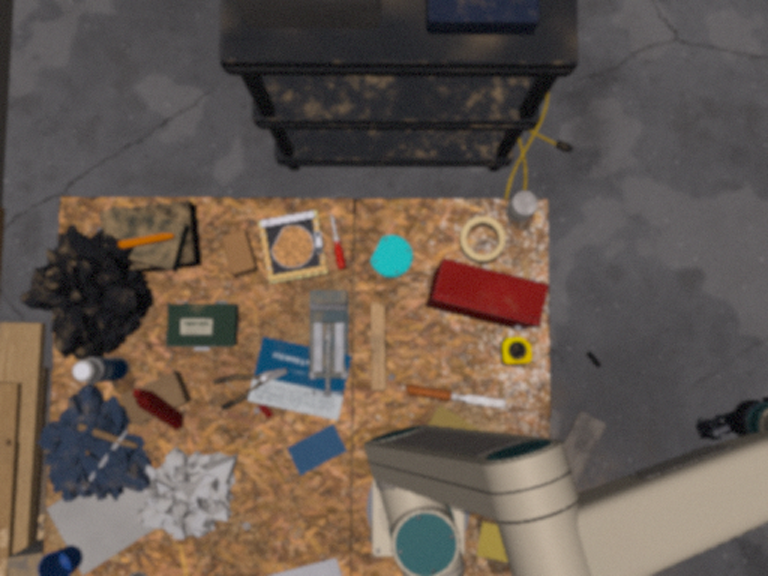

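View pics/a_scene.png

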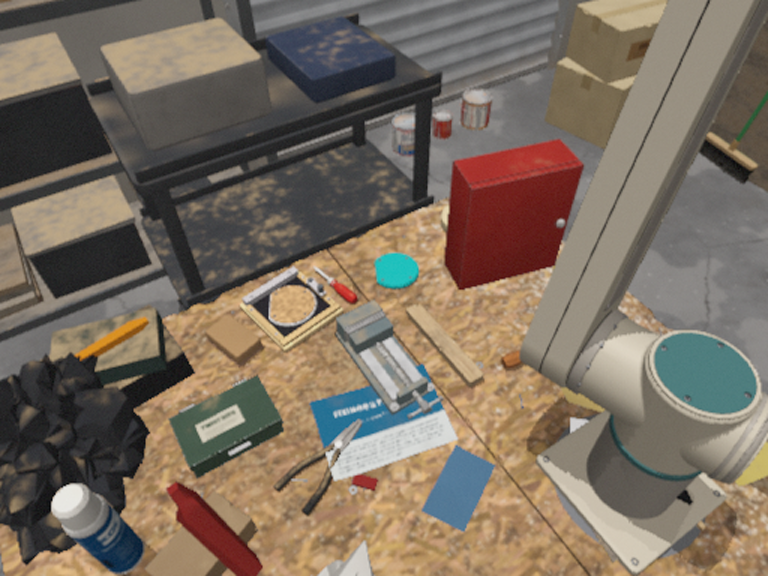

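The top view shows the jig at about (293,246), with the steel bar along its upper edge, the cork disc at (295,247) and the keeper at (319,241). The look-alike is the teal disc at (391,256). It has no cork face and isn't in the jig, so the cork disc is the plate.

```bash
python3 - <<'E'
from h import *
K,C=cam("top")
P=ray_z(K,C,np.array([[259,221],[322,210],[329,271],[268,284],[295,247],[319,241],[328,290],[328,390]])/1.5,0.015); print(P.round(3))
K2,C2=cam("scene"); print((proj(K2,C2,P)*1.5).round(0).tolist())
c=robot.get_calibration("wrist"); print(np.round(c["tool_from_camera"],3).tolist(), np.round(c["K"],1).tolist())
t=np.load("top.npy"); s=np.load("scene.npy")
a=cv2.resize(t[130:200,160:240],None,fx=5,fy=5,interpolation=cv2.INTER_CUBIC); b=cv2.resize(s[170:240,155:245],None,fx=4.4,fy=5,interpolation=cv2.INTER_CUBIC)
save("b",np.hstack([a,b]))
E
```

```text
[[0.65  0.369 0.015]
 [0.677 0.224 0.015]
 [0.534 0.206 0.015]
 [0.504 0.346 0.015]
 [0.59  0.285 0.015]
 [0.604 0.23  0.015]
 [0.491 0.208 0.015]
 [0.263 0.205 0.015]]
[[240.0, 302.0], [301.0, 265.0], [343.0, 306.0], [284.0, 348.0], [293.0, 304.0], [315.0, 288.0], [353.0, 321.0], [422.0, 410.0]]
[[0.001, -0.958, -0.286, 0.074], [1.0, 0.001, 0.0, -0.0], [0.0, -0.286, 0.958, -0.142], [0.0, 0.0, 0.0, 1.0]] [[270.4, 0.0, 251.6], [0.0, 270.4, 193.2], [0.0, 0.0, 1.0]]
```

View pics/b.png

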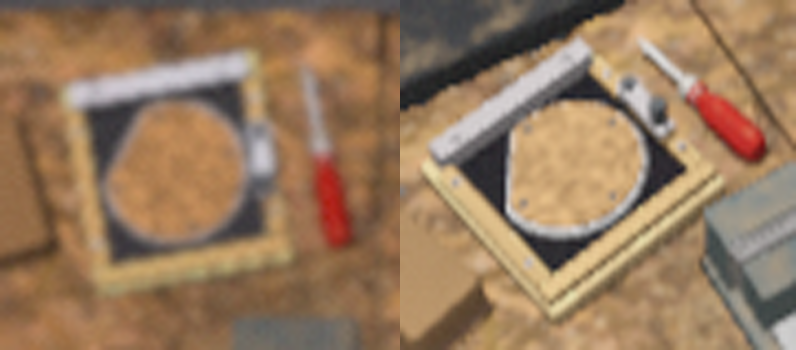

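```bash
cat >> h.py <<'E'
def plan(dp,dyaw_deg,n,close=1,o=None,yaw0=None):
    """world shift dp, world yaw change (deg, ccw from above), n rows; tool pointing down"""
    o=robot.get_obs(); M=R.from_quat(o["ee_rot"]).as_matrix(); a=np.arctan2(M[1,0],M[0,0]) if yaw0 is None else yaw0
    rows=[]
    for i in range(n):
        w=np.array(dp)/n; X=np.array([np.cos(a),np.sin(a),0]); Y=np.array([np.sin(a),-np.cos(a),0])
        rows.append([round(v,2)+0. for v in(w@X/.04,w@Y/.04,-w[2]/.04)]+[0,0,round(-dyaw_deg/n/5,2)+0.,close]); a+=np.radians(dyaw_deg/n)
    print(str(rows).replace(" ","")); return a
E
python3 - <<'E'
from h import *
K,C=cam("top");B=ray_z(K,C,np.array([[430,300],[545,325]])/1.5,0.)
K2,C2=cam("scene")
for z in(.1,.2,.25,.3,.35): 
    q=ray_z(K,C,np.array([[437,262],[547,282],[540,325],[430,305]])/1.5,z); print(z,(proj(K2,C2,q)*1.5).round().tolist(),q.round(2)[:,:2].tolist())
o=robot.get_obs()
a=plan(np.array([.575,.275,.47])-o["eef_pos"]-[0,0,.2398],100,24)
E
```

```text
0.1 [[443.0, 224.0], [547.0, 194.0], [574.0, 222.0], [466.0, 255.0]] [[0.55, -0.04], [0.5, -0.28], [0.41, -0.26], [0.45, -0.02]]
0.2 [[447.0, 189.0], [552.0, 161.0], [579.0, 187.0], [470.0, 218.0]] [[0.53, -0.03], [0.49, -0.25], [0.41, -0.24], [0.45, -0.01]]
0.25 [[450.0, 169.0], [555.0, 142.0], [582.0, 167.0], [473.0, 197.0]] [[0.53, -0.03], [0.49, -0.24], [0.41, -0.23], [0.44, -0.01]]
0.3 [[452.0, 147.0], [558.0, 121.0], [585.0, 146.0], [476.0, 175.0]] [[0.52, -0.02], [0.49, -0.23], [0.4, -0.22], [0.44, -0.01]]
0.35 [[455.0, 124.0], [561.0, 99.0], [589.0, 122.0], [479.0, 150.0]] [[0.52, -0.02], [0.48, -0.22], [0.4, -0.21], [0.44, -0.01]]
[[np.float64(0.66),np.float64(-0.69),np.float64(0.0),0,0,-0.83,1],[np.float64(0.71),np.float64(-0.64),np.float64(0.0),0,0,-0.83,1],[np.float64(0.76),np.float64(-0.59),np.float64(0.0),0,0,-0.83,1],[np.float64(0.8),np.float64(-0.53),np.float64(0.0),0,0,-0.83,1],[np.float64(0.83),np.float64(-0.47),np.float64(0.0),0,0,-0.83,1],[np.float64(0.87),np.float64(-0.41),np.float64(0.0),0,0,-0.83,1],[np.float64(0.89),np.float64(-0.35),np.float64(0.0),0,0,-0.83,
[... 392 characters left out ...]
[np.float64(0.95),np.float64(0.13),np.float64(0.0),0,0,-0.83,1],[np.float64(0.94),np.float64(0.2),np.float64(0.0),0,0,-0.83,1],[np.float64(0.92),np.float64(0.27),np.float64(0.0),0,0,-0.83,1],[np.float64(0.9),np.float64(0.33),np.float64(0.0),0,0,-0.83,1],[np.float64(0.87),np.float64(0.4),np.float64(0.0),0,0,-0.83,1],[np.float64(0.84),np.float64(0.46),np.float64(0.0),0,0,-0.83,1],[np.float64(0.8),np.float64(0.52),np.float64(0.0),0,0,-0.83,1],[np.float64(0.76),np.float64(0.58),np.float64(0.0),0,0,-0.83,1],[np.float64(0.72),np.float64(0.63),np.float64(0.0),0,0,-0.83,1],[np.float64(0.67),np.float64(0.68),np.float64(0.0),0,0,-0.83,1],[np.float64(0.62),np.float64(0.73),np.float64(0.0),0,0,-0.83,1]]
```

Call:
play_rows:
  deltas:
    - [0,0,-1,0,0,0,1]
    - [0,0,-1,0,0,0,1]
    - [0,0,-1,0,0,0,1]
    - [0,0,-1,0,0,0,1]
    - [0,0,-1,0,0,0,1]
    - [0,0,-1,0,0,0,1]
    - [0.66,-0.69,0,0,0,-0.83,1]
    - [0.71,-0.64,0,0,0,-0.83,1]
    - [0.76,-0.59,0,0,0,-0.83,1]
    - [0.8,-0.53,0,0,0,-0.83,1]
    - [0.83,-0.47,0,0,0,-0.83,1]
    - [0.87,-0.41,0,0,0,-0.83,1]
    - [0.89,-0.35,0,0,0,-0.83,1]
    - [0.92,-0.28,0,0,0,-0.83,1]
    - [0.93,-0.21,0,0,0,-0.83,1]
    - [0.95,-0.15,0,0,0,-0.83,1]
    - [0.96,-0.08,0,0,0,-0.83,1]
    - [0.96,-0.01,0,0,0,-0.83,1]
  newtons: 20

```text
clock: 1.9
eef_pos: [0.4053, -0.1512, 0.4709]
ee_rot: [0.81, 0.587, -0.0, -0.0]
force: [0.9, -0.6, 0.1]
width: -0.0
finger_force: 0.0
```

Call:
play_rows:
  deltas:
    - [0.96,0.06,0,0,0,-0.83,1]
    - [0.95,0.13,0,0,0,-0.83,1]
    - [0.94,0.2,0,0,0,-0.83,1]
    - [0.92,0.27,0,0,0,-0.83,1]
    - [0.9,0.33,0,0,0,-0.83,1]
    - [0.87,0.4,0,0,0,-0.83,1]
    - [0.84,0.46,0,0,0,-0.83,1]
    - [0.8,0.52,0,0,0,-0.83,1]
    - [0.76,0.58,0,0,0,-0.83,1]
    - [0.72,0.63,0,0,0,-0.83,1]
    - [0.67,0.68,0,0,0,-0.83,1]
    - [0.62,0.73,0,0,0,-0.83,1]
    - [0,0,1,0,0,0,1]
    - [0,0,1,0,0,0,1]
    - [0,0,1,0,0,0,1]
    - [0,0,1,0,0,0,1]
    - [0,0,1,0,0,0,1]
    - [0,0,0.5,0,0,0,1]
    - [0,0,0,0,0,0,1]
    - [0,0,0,0,0,0,1]

```text
clock: 3.9
eef_pos: [0.5781, 0.2731, 0.2513]
ee_rot: [0.488, 0.873, -0.0, -0.0]
force: [1.0, 0.3, 1.0]
width: 0.003
finger_force: 0.0
```

```bash
python3 - <<'E'
from h import *
st(); K,C=cam("wrist"); im=robot.grab_frame("wrist"); np.savez("w1.npz",K=K,C=C,im=im); save("c",im,1.5)
E
```

```text
{'clock': 3.9, 'eef_pos': [0.5781, 0.2731, 0.2513], 'ee_rot': [0.4884, 0.8726, -0.0003, -0.0003], 'force': [1.0309, 0.2685, 0.9593], 'width': 0.0033, 'qpos': [0.3402, 0.2935, 0.0382, 1.3164, 0.0, 1.3607]}
```

View pics/c.png

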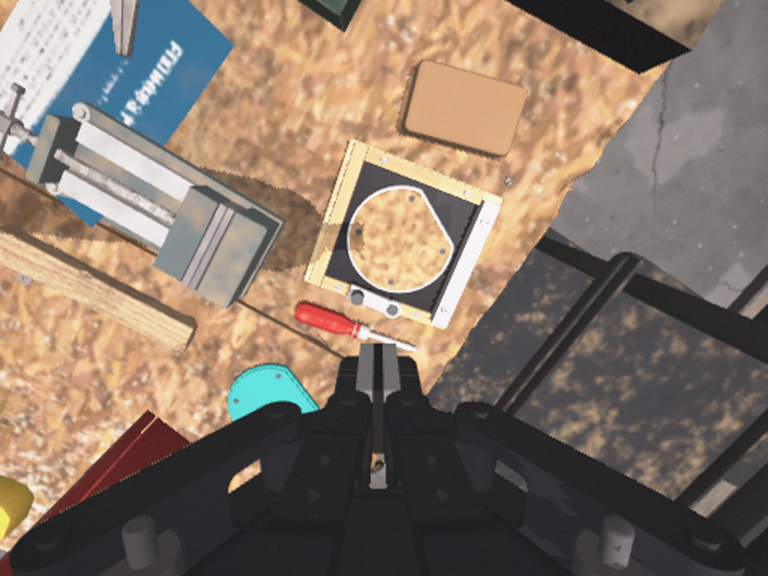

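The wrist view shows the plate in the pocket, centred near (400,240) with its flat facing up-right around (437,217). The bar is at (470,262), the keeper pivot near (391,310) and the peg near (358,297). I'll enlarge it and fit the poses.

```bash
python3 - <<'E'
from h import *
d=np.load("w1.npz"); im=d["im"]; g=im[85:225,195:340]
save("d",g,4)
hsv=cv2.cvtColor(im,cv2.COLOR_RGB2HSV); v=hsv[:,:,2]
m=(v>75).astype(np.uint8); n,l,s,c=cv2.connectedComponentsWithStats(m,connectivity=4)
k=l[160,265]; print(s[k],c[k])
E
```

```text
[     0      0    512    384 140010] [240.10921363 148.43972573]
```

View pics/d.png

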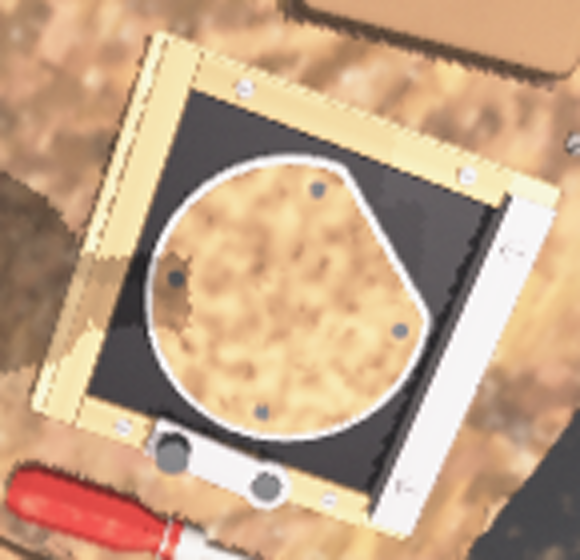

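```bash
cat > fit.py <<'E'
from h import *
from scipy.optimize import least_squares
def T(p,P): # p=x,y,yaw,z ; P jig pts m
    c,s=np.cos(p[2]),np.sin(p[2]); P=np.atleast_2d(P); return np.c_[p[0]+c*P[:,0]-s*P[:,1],p[1]+s*P[:,0]+c*P[:,1],p[3]+P[:,2]]
def outline(n=720):
    a=np.linspace(-np.pi,np.pi,n,endpoint=False); r=np.minimum(.05,.04/np.maximum(np.cos(a),.01)); return a,r
def fitplate(im,K,C,J,zt=.022,c0=None,skip=None,thr=110):
    """rays in jig-plane from guess centre: outer end of bright rim -> centre and yaw in jig frame"""
    g=cv2.cvtColor(im,cv2.COLOR_RGB2GRAY).astype(np.float32); c=np.array([0,0.]) if c0 is None else np.array(c0,float)
    pts=[]
    for a in np.radians(np.arange(0,360,3)):
        r=np.arange(.030,.062,.00025); P=np.c_[c[0]+r*np.cos(a),c[1]+r*np.sin(a),0*r+zt]
        uv=proj(K,C,T(J,P)).astype(np.float32); v=cv2.remap(g,uv[:,0].copy(),uv[:,1].copy(),cv2.INTER_LINEAR).ravel()
        i=np.where((v[:-1]>=thr)&(v[1:]<thr))[0]
        if len(i) and P[i[0],1]>-.048+0 : pts.append(P[i[0],:2])
    pts=np.array(pts)
    def f(q):
        d=pts-q[:2]; a=np.arctan2(d[:,1],d[:,0])-q[2]; a=(a+np.pi)%(2*np.pi)-np.pi
        x,y=np.linalg.norm(d,axis=1)*np.cos(a),np.linalg.norm(d,axis=1)*np.sin(a)
        return np.maximum(np.hypot(x,y)-.05,x-.04)*1e3
    best=min((least_squares(f,[*c,y0],loss="soft_l1",f_scale=.5,x_scale=[.01,.01,.3]) for y0 in np.radians(np.arange(-90,120,15))),key=lambda s:s.cost)
    return best.x,best.cost/len(pts),len(pts)
E
python3 - <<'E'
from fit import *
d=np.load("w1.npz"); K,C,im=d["K"],d["C"],d["im"]
px=np.array([[512,195],[556,210],[372,520],[408,537],[193,93],[88,397]])
uv=(px+.5)/4-.5+[195,85]
P=np.array([[55,62,28],[71,62,28],[55,-62,28],[71,-62,28],[-57,56,19],[-57,-56,19]])/1e3
s=least_squares(lambda p:(proj(K,C,T(p,P))-uv).ravel(),[.59,.286,.18,0]); print(s.x.round(4),s.fun.round(1))
s3=least_squares(lambda p:(proj(K,C,T([*p,0],P))-uv).ravel(),[.59,.286,.18]); print(s3.x.round(4),s3.fun.round(1))
# top view check
Kt,Ct=cam("top"); tp=(np.array([[67,95],[255,65]])/5+[160,130])
J=[*s3.x,0]; np.save("J.npy",J)
print("top px of bar outer?",((proj(Kt,Ct,T(J,P))-[160,130])*5).round(0).tolist())
for nm,u in(("pivot",[268,487]),("peg",[172,448])):
    w=ray_z(K,C,(np.array(u)+.5)/4-.5+[195,85],.044 if nm=="peg" else .033)[0]; c,q=np.cos(J[2]),np.sin(J[2]); dd=w[:2]-J[:2]; print(nm,w.round(4),[round(1e3*(c*dd[0]+q*dd[1]),1),round(1e3*(-q*dd[0]+c*dd[1]),1)])
r=fitplate(im,K,C,J); print("plate jig mm/deg",(r[0][:2]*1e3).round(1),np.degrees(r[0][2]).round(1),r[1:])
r=fitplate(im,K,C,J,c0=r[0][:2]); print("plate jig mm/deg",(r[0][:2]*1e3).round(1),np.degrees(r[0][2]).round(1),r[1:], T(J,[*r[0][:2],.022]).round(4))
# fit shadows of TCP
E
```

```text
[ 0.594   0.2909  0.1979 -0.0045] [ 0.   0.1 -0.1  0.6 -0.3  0.2  0.8 -0.5 -0.3 -0.2 -0.1 -0.1]
[0.5931 0.2913 0.1981] [ 0.5 -0.2  0.5  0.3 -0.3  0.8  0.9  0.1 -0.8 -0.9 -0.9  0.2]
top px of bar outer? [[69.0, 105.0], [65.0, 83.0], [246.0, 71.0], [242.0, 49.0], [109.0, 264.0], [269.0, 233.0]]
pivot [0.6191 0.2349 0.033 ] [np.float64(14.4), np.float64(-60.3)]
peg [0.5816 0.2328 0.044 ] [np.float64(-22.8), np.float64(-55.1)]
plate jig mm/deg [-1.   1.8] 52.1 (np.float64(0.23723476858839557), 112)
plate jig mm/deg [-0.9  1.8] 52.3 (np.float64(0.2232811712249247), 113) [[0.5918 0.2928 0.022 ]]
```

```bash
sed -i 's/round(v,2)+0\. for/float(round(v,2))+0. for/; s/rows.append(\[round(v,2)/rows.append([round(v,2)/' h.py; python3 - <<'E'
from fit import *
J=np.load("J.npy"); st(); t=T(J,[-.0115,.0278,.030])[0]; o=robot.get_obs(); print(t.round(4)); plan(t-o["eef_pos"],0,7)
E
```

```text
{'clock': 3.95, 'eef_pos': [0.579, 0.2734, 0.2527], 'ee_rot': [0.4884, 0.8726, 0.0007, 0.0006], 'force': [0.8029, 0.8683, 1.1341], 'width': -0.002, 'qpos': [0.3403, 0.2926, 0.0401, 1.3163, 0.0, 1.3607]}
[0.5764 0.3162 0.03  ]
[[0.14,0.07,0.8,0,0,0.0,1],[0.14,0.07,0.8,0,0,0.0,1],[0.14,0.07,0.8,0,0,0.0,1],[0.14,0.07,0.8,0,0,0.0,1],[0.14,0.07,0.8,0,0,0.0,1],[0.14,0.07,0.8,0,0,0.0,1],[0.14,0.07,0.8,0,0,0.0,1]]
```

Call:
play_rows:
  deltas:
    - [0.14,0.07,0.8,0,0,0,1]
    - [0.14,0.07,0.8,0,0,0,1]
    - [0.14,0.07,0.8,0,0,0,1]
    - [0.14,0.07,0.8,0,0,0,1]
    - [0.14,0.07,0.8,0,0,0,1]
    - [0.14,0.07,0.6,0,0,0,1]
    - [0.14,0.07,0.4,0,0,0,1]
    - [0,0,0.3,0,0,0,1]
    - [0,0,0.1,0,0,0,1]
    - [0,0,0,0,0,0,1]
    - [0,0,0,0,0,0,1]

```text
clock: 5.05
eef_pos: [0.5756, 0.317, 0.0367]
ee_rot: [0.489, 0.873, 0.001, 0.001]
force: [0.1, -0.3, 0.2]
width: -0.002
finger_force: 0.0
```

```bash
python3 - <<'E'
from h import *
st()
E
```

```text
{'clock': 5.05, 'eef_pos': [0.5756, 0.317, 0.0367], 'ee_rot': [0.4885, 0.8726, 0.0009, 0.0007], 'force': [0.1387, -0.2801, 0.2354], 'width': -0.0016, 'qpos': [0.4051, 0.4822, -0.1683, 0.918, -0.0001, 1.4259]}
```

Call:
play_rows:
  deltas:
    - [0,0,0.02,0,0,0,1]
    - [0,0,0.02,0,0,0,1]
    - [0,0,0.02,0,0,0,1]
    - [0,0,0.02,0,0,0,1]
    - [0,0,0.02,0,0,0,1]
    - [0,0,0.02,0,0,0,1]
    - [0,0,0.02,0,0,0,1]
    - [0,0,0.02,0,0,0,1]
    - [0,0,0.02,0,0,0,1]
    - [0,0,0.02,0,0,0,1]
    - [0,0,0.01,0,0,0,1]
    - [0,0,0.01,0,0,0,1]
    - [0,0,0.01,0,0,0,1]
    - [0,0,0.01,0,0,0,1]
    - [0,0,0.01,0,0,0,1]
    - [0,0,0.01,0,0,0,1]
    - [0,0,0.01,0,0,0,1]
    - [0,0,0.01,0,0,0,1]
    - [0,0,0.01,0,0,0,1]
    - [0,0,0.01,0,0,0,1]

```text
clock: 7.05
eef_pos: [0.5744, 0.3168, 0.0233]
ee_rot: [0.488, 0.873, -0.0, -0.0]
force: [0.2, 0.3, -0.5]
width: -0.003
finger_force: 0.0
```

Call:
play_rows:
  deltas:
    - [0,0,0.01,0,0,0,1]
    - [0,0,0.01,0,0,0,1]
    - [0,0,0.01,0,0,0,1]
    - [0,0,0.01,0,0,0,1]

```text
clock: 7.45
eef_pos: [0.5747, 0.3169, 0.0221]
ee_rot: [0.488, 0.873, 0.0, 0.0]
force: [-0.2, 0.3, 3.8]
width: -0.001
finger_force: 1.6
```

Call:
play_rows:
  deltas:
    - [0,0,0.01,0,0,0,1]
    - [0,0,0,0,0,0,1]
    - [0,0,0,0,0,0,1]

```text
clock: 7.75
eef_pos: [0.5752, 0.3171, 0.0221]
ee_rot: [0.488, 0.873, 0.001, 0.0]
force: [0.2, -0.1, 5.2]
width: 0.004
finger_force: 2.7
```

```bash
python3 - <<'E'
from fit import *
J=np.load("J.npy"); o=robot.get_obs(); st()
M=R.from_quat(o["ee_rot"]).as_matrix(); a=np.arctan2(M[1,0],M[0,0]); print("yaw",np.degrees(a))
# rigid carry: plate (-1,1.8,52.3)->(3,0,0) jig mm over n rows; commanded from measured TCP
p=T(J,[0,0,0])[0]; c,s=np.cos(J[2]),np.sin(J[2]); Rj=np.array([[c,-s],[s,c]])
f0=Rj.T@(np.array([.5746,.3168])-J[:2]); n=26; rows=[]; prev=f0; pc0=np.array([-.001,.0018]); pc1=np.array([.003,0]); D=-np.radians(52.3)
for i in range(1,n+1):
    t=i/n; th=D*t; r=np.array([[np.cos(th),-np.sin(th)],[np.sin(th),np.cos(th)]]); f=pc0+t*(pc1-pc0)+r@(f0-pc0)
    w=Rj@(f-prev); prev=f; X=np.array([np.cos(a),np.sin(a)]);Y=np.array([np.sin(a),-np.cos(a)])
    rows.append([float(round(w@X/.04,3)),float(round(w@Y/.04,3)),0,0,0,.4,1]); a-=np.radians(2)
print(f0, prev); print(str(rows).replace(" ",""))
E
```

```text
{'clock': 7.75, 'eef_pos': [0.5752, 0.3171, 0.0221], 'ee_rot': [0.4884, 0.8726, 0.0006, 0.0005], 'force': [0.1727, -0.1272, 5.2194], 'width': 0.0038, 'qpos': [0.4055, 0.4981, -0.179, 0.8922, -0.0, 1.4259]}
yaw 121.53285860770632
[-0.01312435  0.02869228] [0.01686343 0.02603843]
[[-0.002,0.029,0,0,0,0.4,1],[-0.001,0.029,0,0,0,0.4,1],[-0.001,0.029,0,0,0,0.4,1],[-0.001,0.029,0,0,0,0.4,1],[-0.001,0.029,0,0,0,0.4,1],[-0.001,0.029,0,0,0,0.4,1],[-0.001,0.029,0,0,0,0.4,1],[-0.001,0.029,0,0,0,0.4,1],[-0.001,0.03,0,0,0,0.4,1],[-0.001,0.03,0,0,0,0.4,1],[-0.0,0.03,0,0,0,0.4,1],[-0.0,0.03,0,0,0,0.4,1],[-0.0,0.03,0,0,0,0.4,1],[-0.0,0.03,0,0,0,0.4,1],[0.0,0.03,0,0,0,0.4,1],[0.0,0.03,0,0,0,0.4,1],[0.0,0.03,0,0,0,0.4,1],[0.001,0.03,0,0,0,0.4,1],[0.001,0.03,0,0,0,0.4,1],[0.001,0.03,0,0,0,0.4,1],[0.001,0.03,0,0,0,0.4,1],[0.001,0.03,0,0,0,0.4,1],[0.001,0.03,0,0,0,0.4,1],[0.001,0.03,0,0,0,0.4,1],[0.002,0.03,0,0,0,0.4,1],[0.002,0.03,0,0,0,0.4,1]]
```

Call:
play_rows:
  deltas:
    - [0,0,0.01,0,0,0,1]
    - [0,0,0.01,0,0,0,1]
    - [0,0,0.005,0,0,0,1]
    - [0,0.03,0,0,0,0.4,1]
    - [0,0.03,0,0,0,0.4,1]
    - [0,0.03,0,0,0,0.4,1]
    - [0,0.03,0,0,0,0.4,1]
    - [0,0.03,0,0,0,0.4,1]
    - [0,0.03,0,0,0,0.4,1]
    - [0,0.03,0,0,0,0.4,1]
    - [0,0.03,0,0,0,0.4,1]

```text
clock: 8.85
eef_pos: [0.5847, 0.3214, 0.0221]
ee_rot: [0.606, 0.796, 0.002, 0.001]
force: [0.2, -0.4, 8.6]
width: 0.003
finger_force: 4.1
```

```bash
cat > look.py <<'E'
from fit import *
import sys
J=np.load("J.npy"); K,C=cam("wrist"); im=robot.grab_frame("wrist"); st(); np.savez(sys.argv[1]+".npz",K=K,C=C,im=im)
c=[float(v)/1e3 for v in sys.argv[2:4]]
for k in range(2): r=fitplate(im,K,C,J,c0=c); c=r[0][:2]
print("plate",(r[0][:2]*1e3).round(1),np.degrees(r[0][2]).round(1),r[1:])
E
python3 look.py w2 0 1
```

```text
{'clock': 8.9, 'eef_pos': [0.5849, 0.3215, 0.0221], 'ee_rot': [0.6061, 0.7954, 0.0016, 0.0009], 'force': [-0.0345, 0.4777, 8.8185], 'width': 0.0003, 'qpos': [0.4058, 0.5127, -0.1545, 0.8999, 0.0001, 1.708]}
plate [2.1 2.8] 36.9 (np.float64(1.4007145214455332), 52)
```

Call:
play_rows:
  deltas:
    - [0,0.03,0,0,0,0.4,1]
    - [0,0.03,0,0,0,0.4,1]
    - [0,0.03,0,0,0,0.4,1]
    - [0,0.03,0,0,0,0.4,1]
    - [0,0.03,0,0,0,0.4,1]
    - [0,0.03,0,0,0,0.4,1]
    - [0,0.03,0,0,0,0.4,1]
    - [0,0.03,0,0,0,0.4,1]
    - [0,0.03,0,0,0,0.4,1]
    - [0,0.03,0,0,0,0.4,1]
    - [0,0.03,0,0,0,0.4,1]
    - [0,0.03,0,0,0,0.4,1]
    - [0,0.03,0,0,0,0.4,1]
    - [0,0.03,0,0,0,0.4,1]

```text
clock: 10.3
eef_pos: [0.6013, 0.3222, 0.0221]
ee_rot: [0.78, 0.626, 0.002, 0.0]
force: [0.1, -0.4, 8.9]
width: 0.002
finger_force: 4.0
```

```bash
python3 look.py w3 2 1; python3 - <<'E'
from h import *
save("e",np.load("w3.npz")["im"],1.5)
E
```

```text
{'clock': 10.35, 'eef_pos': [0.6015, 0.3222, 0.0221], 'ee_rot': [0.7805, 0.6252, 0.0018, 0.0005], 'force': [-0.5892, 0.1306, 8.4733], 'width': -0.0046, 'qpos': [0.397, 0.5349, -0.1169, 0.9154, 0.0001, 2.1879]}
plate [4.6 2. ] 8.6 (np.float64(1.3873124801529235), 50)
```

View pics/e.png

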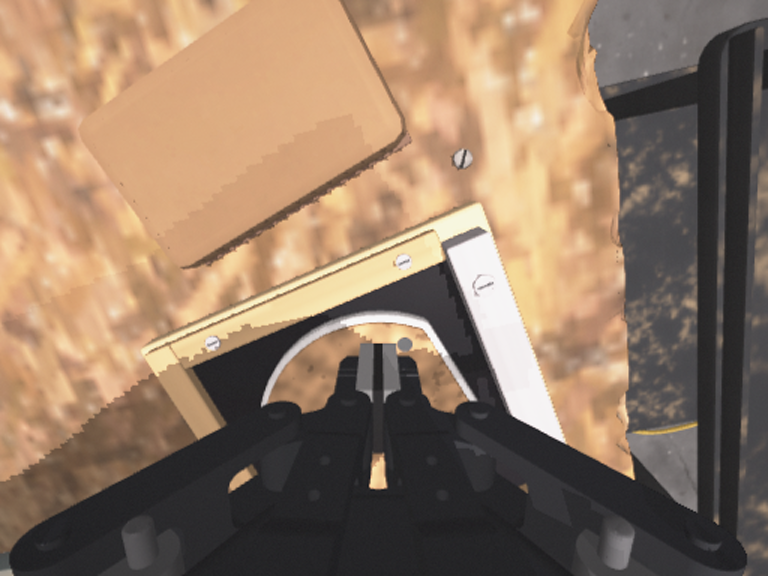

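The plate is being carried with the fingertip: the view shows its flat at about (450,355), about 8° off parallel to the bar. I'll finish the turn, lift off and look.

Call:
play_rows:
  deltas:
    - [0,0.03,0,0,0,0.4,1]
    - [0,0.03,0,0,0,0.4,1]
    - [0,0.03,0,0,0,0.4,1]
    - [0,0.03,0,0,0,0.4,1]
    - [0,0,0,0,0,0,1]
    - [0,0,-0.03,0,0,0,1]
    - [0,0,-0.05,0,0,0,1]
    - [0,0,-0.3,0,0,0,1]
    - [-0.3,0,-0.8,0,0,0,1]
    - [-0.7,0,-1,0,0,0,1]
    - [-0.7,0,-1,0,0,0,1]
    - [0,0,-0.6,0,0,0,1]
    - [0,0,0,0,0,0,1]
    - [0,0,0,0,0,0,1]

```text
clock: 11.75
eef_pos: [0.5808, 0.2565, 0.1722]
ee_rot: [0.822, 0.57, 0.001, 0.0]
force: [-0.9, 0.1, -1.3]
width: 0.0
finger_force: 0.0
```

```bash
python3 look.py w4 2 1; python3 - <<'E'
from h import *
save("f",np.load("w4.npz")["im"],1.5)
E
```

```text
{'clock': 11.8, 'eef_pos': [0.5799, 0.2564, 0.1708], 'ee_rot': [0.8214, 0.5703, -0.0006, -0.0002], 'force': [-0.1836, 0.2928, 0.1575], 'width': 0.0037, 'qpos': [0.3144, 0.3288, -0.0861, 1.1573, 0.0001, 2.2422]}
plate [3.7 0.7] 0.0 (np.float64(0.014102567869415172), 111)
```

View pics/f.png

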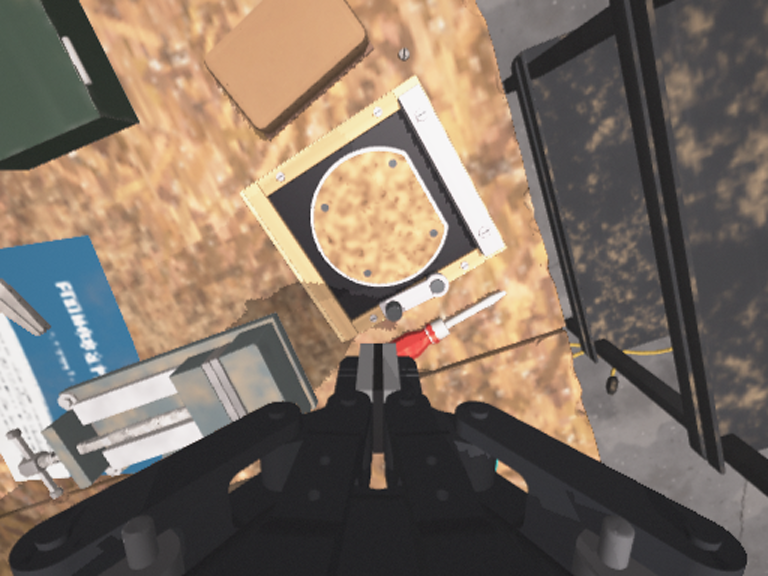

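The plate now fits at jig (3.7, 0.7) mm with yaw 0.0°, and its flat is parallel to the bar about 11 mm away. Next I'll touch down near the centre and slide +x.

```bash
python3 - <<'E'
from fit import *
J=np.load("J.npy"); o=robot.get_obs(); t=T(J,[-.002,.0005,.028])[0]; print(t); plan(t-np.array([.5805,.2564,.1715]),0,8)
M=R.from_quat(o["ee_rot"]).as_matrix(); x=np.array([np.cos(J[2]),np.sin(J[2]),0]); print("jig x in tool per mm/40",(M.T@x/40).round(4))
E
```

```text
[0.59105615 0.29134905 0.028     ]
[[0.11,-0.01,0.45,0,0,0.0,1],[0.11,-0.01,0.45,0,0,0.0,1],[0.11,-0.01,0.45,0,0,0.0,1],[0.11,-0.01,0.45,0,0,0.0,1],[0.11,-0.01,0.45,0,0,0.0,1],[0.11,-0.01,0.45,0,0,0.0,1],[0.11,-0.01,0.45,0,0,0.0,1],[0.11,-0.01,0.45,0,0,0.0,1]]
jig x in tool per mm/40 [ 0.0132  0.0212 -0.    ]
```

Call:
play_rows:
  deltas:
    - [0.22,-0.02,0.8,0,0,0,1]
    - [0.22,-0.02,0.8,0,0,0,1]
    - [0.22,-0.02,0.8,0,0,0,1]
    - [0.22,-0.02,0.6,0,0,0,1]
    - [0,0,0.4,0,0,0,1]
    - [0,0,0.12,0,0,0,1]
    - [0,0,0,0,0,0,1]
    - [0,0,0,0,0,0,1]

```text
clock: 12.6
eef_pos: [0.5907, 0.2906, 0.0317]
ee_rot: [0.822, 0.57, 0.001, 0.0]
force: [0.5, -0.0, 1.3]
width: 0.002
finger_force: 0.0
```

Call:
play_rows:
  deltas:
    - [0,0,0.02,0,0,0,1]
    - [0,0,0.02,0,0,0,1]
    - [0,0,0.01,0,0,0,1]
    - [0,0,0.01,0,0,0,1]
    - [0,0,0.01,0,0,0,1]
    - [0,0,0.01,0,0,0,1]
    - [0,0,0.01,0,0,0,1]
    - [0,0,0.01,0,0,0,1]

```text
clock: 13.4
eef_pos: [0.5898, 0.2906, 0.0266]
ee_rot: [0.821, 0.57, -0.0, -0.0]
force: [-0.5, 0.3, -0.1]
width: 0.001
finger_force: 0.0
```

Call:
play_rows:
  deltas:
    - [0,0,0.01,0,0,0,1]
    - [0,0,0.01,0,0,0,1]
    - [0,0,0.01,0,0,0,1]
    - [0,0,0.01,0,0,0,1]
    - [0,0,0.01,0,0,0,1]
    - [0,0,0.01,0,0,0,1]
    - [0,0,0.01,0,0,0,1]
    - [0,0,0.01,0,0,0,1]
    - [0,0,0.01,0,0,0,1]
    - [0,0,0.01,0,0,0,1]
    - [0,0,0.01,0,0,0,1]

```text
clock: 14.5
eef_pos: [0.5899, 0.2906, 0.0223]
ee_rot: [0.821, 0.57, 0.0, -0.0]
force: [-1.1, 0.2, -0.4]
width: -0.001
finger_force: 0.0
```

Call:
play_rows:
  deltas:
    - [0,0,0.01,0,0,0,1]
    - [0,0,0.01,0,0,0,1]
    - [0,0,0.01,0,0,0,1]
    - [0,0,0.01,0,0,0,1]
    - [0,0,0,0,0,0,1]

```text
clock: 15.0
eef_pos: [0.5911, 0.291, 0.0221]
ee_rot: [0.821, 0.57, 0.001, 0.0]
force: [-0.4, 0.1, 6.2]
width: -0.003
finger_force: 2.9
```

Call:
play_rows:
  deltas:
    - [0,0,0.01,0,0,0,1]
    - [0,0,0.01,0,0,0,1]
    - [0,0,0.005,0,0,0,1]
    - [0.013,0.021,0,0,0,0,1]
    - [0.013,0.021,0,0,0,0,1]
    - [0.013,0.021,0,0,0,0,1]
    - [0.013,0.021,0,0,0,0,1]
    - [0.013,0.021,0,0,0,0,1]
    - [0.013,0.021,0,0,0,0,1]
    - [0.013,0.021,0,0,0,0,1]
    - [0.013,0.021,0,0,0,0,1]
    - [0.006,0.01,0,0,0,0,1]
    - [0.006,0.01,0,0,0,0,1]

```text
clock: 16.3
eef_pos: [0.6005, 0.2931, 0.0221]
ee_rot: [0.821, 0.57, 0.002, 0.0]
force: [-1.6, 0.6, 10.0]
width: -0.002
finger_force: 4.5
```

Call:
play_rows:
  deltas:
    - [0.006,0.01,0,0,0,0,1]
    - [0.006,0.01,0,0,0,0,1]

```text
clock: 16.5
eef_pos: [0.601, 0.2932, 0.022]
ee_rot: [0.821, 0.57, 0.002, 0.0]
force: [-1.5, -0.5, 10.7]
width: 0.0
finger_force: 5.1
```

Call:
play_rows:
  deltas:
    - [0.006,0.01,0,0,0,0,1]
    - [0.006,0.01,0,0,0,0,1]

```text
clock: 16.7
eef_pos: [0.6012, 0.2933, 0.0221]
ee_rot: [0.821, 0.57, 0.001, -0.0]
force: [-3.0, -1.0, 11.1]
width: -0.002
finger_force: 5.8
```

Call:
play_rows:
  deltas:
    - [0.006,0.01,0,0,0,0,1]
    - [0,0,0,0,0,0,1]
    - [0,0,0,0,0,0,1]

```text
clock: 17.0
eef_pos: [0.6012, 0.2933, 0.022]
ee_rot: [0.821, 0.57, 0.001, -0.0]
force: [-3.1, -1.1, 11.7]
width: 0.001
finger_force: 5.9
```

Call:
play_rows:
  deltas:
    - [0.006,0.01,0,0,0,0,1]
    - [0.003,0.005,0,0,0,0,1]
    - [0,0,0,0,0,0,1]
    - [0,0,0,0,0,0,1]

```text
clock: 17.4
eef_pos: [0.6013, 0.2933, 0.022]
ee_rot: [0.821, 0.57, 0.0, -0.0]
force: [-5.6, -0.9, 13.4]
width: -0.003
finger_force: 6.6
```

```bash
python3 - <<'E'
from fit import *
st(); J=np.load("J.npy"); x=np.array([np.cos(J[2]),np.sin(J[2]),0]); f=np.mean([robot.get_obs()["force"] for _ in range(3)],0); print("along jig x",f@x, robot.get_obs()["torque"])
c,s=x[:2]; d=robot.get_obs()["eef_pos"][:2]-J[:2]; print("tcp jig",c*d[0]+s*d[1],-s*d[0]+c*d[1])
E
```

```text
{'clock': 17.4, 'eef_pos': [0.6013, 0.2933, 0.022], 'ee_rot': [0.8214, 0.5703, 0.0001, -0.0004], 'force': [-5.6263, -0.8722, 13.4042], 'width': -0.0032, 'qpos': [0.3569, 0.5171, -0.1472, 0.9064, 0.0009, 2.2846]}
along jig x -5.6878796077640335 [-0.24357332  1.13135018 -0.03119134]
tcp jig 0.008383167171712084 0.0004159335813768174
```

The plate has stalled against the bar at about 5.7 N. I'll lift gently and check that it's flush.

Call:
play_rows:
  deltas:
    - [0,0,-0.02,0,0,0,1]
    - [0,0,-0.03,0,0,0,1]
    - [0,0,-0.05,0,0,0,1]
    - [0,0,-0.3,0,0,0,1]
    - [-0.3,0,-0.8,0,0,0,1]
    - [-0.7,0,-1,0,0,0,1]
    - [-0.7,0,-1,0,0,0,1]
    - [0,0,-0.5,0,0,0,1]
    - [0,0,0,0,0,0,1]
    - [0,0,0,0,0,0,1]

```text
clock: 18.4
eef_pos: [0.5782, 0.2292, 0.1683]
ee_rot: [0.822, 0.57, 0.001, 0.0]
force: [0.3, -0.2, -0.9]
width: 0.0
finger_force: 0.0
```

```bash
python3 look.py w5 14 1; python3 - <<'E'
from h import *
save("g",np.load("w5.npz")["im"][40:250,120:380],3)
E
```

```text
{'clock': 18.45, 'eef_pos': [0.5773, 0.2292, 0.1669], 'ee_rot': [0.8214, 0.5703, -0.0006, -0.0002], 'force': [0.4306, -0.8138, -0.804], 'width': 0.0008, 'qpos': [0.2738, 0.3093, -0.1215, 1.1412, 0.0, 2.2017]}
plate [14.9  0.7] -0.4 (np.float64(0.01703542453891329), 91)
```

View pics/g.png

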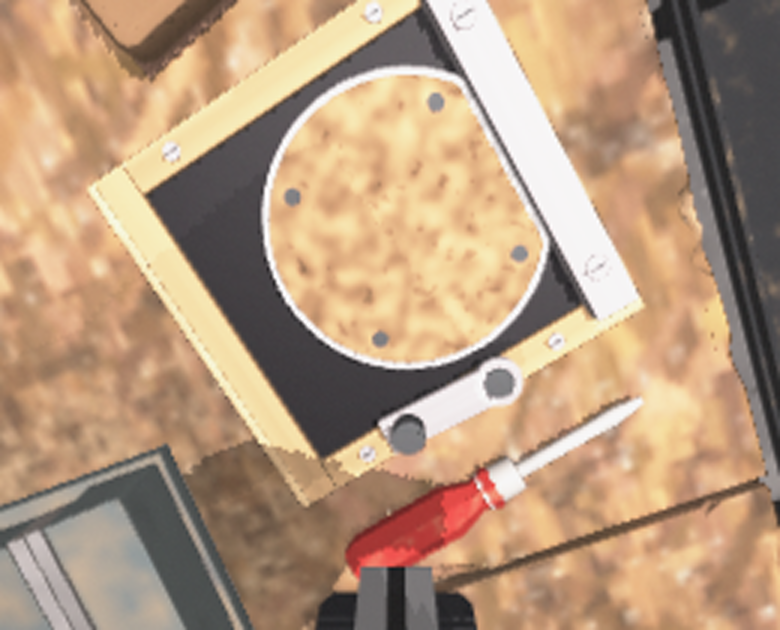

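```bash
cat > edge.py <<'E'
from fit import *
import sys
J=np.load("J.npy")
def ed(g,K,C,z,ys,x0,x1,rise,thr):
    out=[]
    for y in ys:
        x=np.arange(x0,x1,.0001); uv=proj(K,C,T(J,np.c_[x,0*x+y,0*x+z])).astype(np.float32)
        v=cv2.remap(g,uv[:,0].copy(),uv[:,1].copy(),cv2.INTER_CUBIC).ravel()
        i=np.where((v[:-1]<thr)&(v[1:]>=thr) if rise else (v[:-1]>=thr)&(v[1:]<thr))[0]
        if len(i): out.append([y,x[i[0]]])
    out=np.array(out); p=np.polyfit(out[:,0],out[:,1],1); r=out[:,1]-np.polyval(p,out[:,0])
    k=abs(r)<3*np.median(abs(r))+1e-4; p=np.polyfit(out[k,0],out[k,1],1); return np.degrees(-p[0]).round(2),(p[1]*1e3).round(2),k.sum(),(r[k].std()*1e3).round(2)
for f in sys.argv[1:]:
    d=np.load(f+".npz"); K,C=d["K"],d["C"]; g=cv2.cvtColor(d["im"],cv2.COLOR_RGB2GRAY).astype(np.float32)
    for thr in(130,170): print(f,"bar",ed(g,K,C,.028,np.r_[-.058:-.03:.001,.03:.058:.001],.045,.062,True,thr))
    c=.0436 if f=="w4" else .055
    for thr in(110,150): 
        try: print(f,"flat",ed(g,K,C,.022,np.arange(-.026,.0261,.001),c-.0025,c+.004,False,thr))
        except Exception as e: print(f,"flat none",e)
    for y in(-.022,0,.022):
        x=np.arange(.050,.060,.0005); uv=proj(K,C,T(J,np.c_[x,0*x+y,0*x+.022])).astype(np.float32); print(y,cv2.remap(g,uv[:,0].copy(),uv[:,1].copy(),cv2.INTER_LINEAR).ravel().round().astype(int).tolist())
E
python3 edge.py w4 w5
```

```text
w4 bar (np.float64(-0.29), np.float64(54.38), np.int64(56), np.float64(0.15))
w4 bar (np.float64(-0.27), np.float64(54.69), np.int64(57), np.float64(0.19))
w4 flat (np.float64(-0.05), np.float64(43.64), np.int64(53), np.float64(0.09))
w4 flat (np.float64(0.09), np.float64(43.19), np.int64(53), np.float64(0.08))
-0.022 [57, 54, 52, 50, 50, 51, 59, 72, 83, 92, 121, 176, 232, 242, 244, 245, 245, 245, 245, 245]
0 [92, 83, 69, 59, 56, 53, 62, 75, 88, 96, 115, 170, 225, 242, 244, 245, 245, 245, 245, 245]
0.022 [98, 97, 84, 68, 59, 58, 60, 69, 81, 93, 120, 165, 213, 238, 245, 245, 245, 245, 245, 245]
w5 bar (np.float64(-0.31), np.float64(54.38), np.int64(58), np.float64(0.07))
w5 bar (np.float64(-0.29), np.float64(54.67), np.int64(58), np.float64(0.06))
w5 flat (np.float64(-0.19), np.float64(54.53), np.int64(46), np.float64(0.11))
w5 flat (np.float64(-0.17), np.float64(54.1), np.int64(53), np.float64(0.08))
-0.022 [210, 210, 208, 210, 217, 221, 215, 199, 160, 123, 137, 177, 218, 235, 244, 245, 245, 245, 245, 245]
0 [198, 195, 201, 213, 227, 233, 232, 202, 163, 130, 110, 145, 206, 242, 245, 245, 245, 245, 245, 245]
0.022 [228, 229, 231, 235, 235, 239, 246, 219, 186, 146, 120, 143, 199, 241, 244, 245, 245, 245, 245, 245]
```

The flat sits within about 0.1–0.2° of the bar line and the gap is nearly zero (flat 54.1–54.5 mm, bar 54.4–54.7 mm), so the plate is seated. The crop shows the keeper pivot at (500,382) and the peg at (408,433). I'll plan the keeper swing next.

```bash
python3 - <<'E'
from fit import *
J=np.load("J.npy"); J[2]-=np.radians(.3); np.save("J2.npy",J); c,s=np.cos(J[2]),np.sin(J[2]); Rj=np.array([[c,-s],[s,c]])
d=np.load("w5.npz"); K,C=d["K"],d["C"]
d1=np.load("w1.npz"); K1,C1=d1["K"],d1["C"]
px5={"peg":[408,433],"piv":[500,382]}; px1={"peg":[172,448],"piv":[268,487]}
for n in px5:
    a=(np.array(px5[n])+.5)/3-.5+[120,40]; b=(np.array(px1[n])+.5)/4-.5+[195,85]
    X=cv2.triangulatePoints(K@C[:3],K1@C1[:3],a.reshape(2,1),b.reshape(2,1)).ravel(); X=X[:3]/X[3]
    j=Rj.T@(X[:2]-J[:2]); q=Rj.T@(ray_z(K,C,a,.044)[0,:2]-J[:2]); print(n,"tri",(j*1e3).round(1),round(X[2],4),"z44 w5",(q*1e3).round(1))
# driver handle near-edge & end from w5
for u in([350,545],[400,500],[480,468],[490,520]):
    a=(np.array(u)+.5)/3-.5+[120,40]; print("driver",(1e3*(Rj.T@(ray_z(K,C,a,.012)[0,:2]-J[:2]))).round(0))
E
```

```text
peg tri [-21.8 -60.1] 0.0296 z44 w5 [-20.3 -57.3]
piv tri [ 15.2 -61.5] 0.0297 z44 w5 [ 15.  -58.3]
driver [-68. -92.]
driver [-41. -86.]
driver [ -8. -91.]
driver [ -15. -112.]
```

```bash
cat > kp.py <<'E'
from fit import *
J=np.load("J2.npy"); c,s=np.cos(J[2]),np.sin(J[2]); Rj=np.array([[c,-s],[s,c]])
def F(th,d): 
    f=np.array([.015,-.062])+.036*np.array([-np.cos(th),np.sin(th)])-d*np.array([np.sin(th),np.cos(th)]); return Rj@f+J[:2]
E
python3 - <<'E'
from kp import *
o=robot.get_obs(); S=F(.04,.0175); print(S); M=R.from_quat(o["ee_rot"]).as_matrix(); a0=np.degrees(np.arctan2(M[1,0],M[0,0]))
tgt=np.degrees(J[2])+180-np.degrees(.04); print(a0,tgt)
st(); plan([*(S-np.array([.578,.2292])),0],tgt-a0,26)
E
```

```text
[0.58680838 0.21049924]
69.54208475977363 188.760566762862
{'clock': 18.45, 'eef_pos': [0.5773, 0.2292, 0.1669], 'ee_rot': [0.8214, 0.5703, -0.0006, -0.0002], 'force': [0.4306, -0.8138, -0.804], 'width': 0.0008, 'qpos': [0.2738, 0.3093, -0.1215, 1.1412, 0.0, 2.2017]}
[[-0.01,0.01,0.0,0,0,np.float64(-0.92),1],[-0.01,0.01,0.0,0,0,np.float64(-0.92),1],[-0.02,0.01,0.0,0,0,np.float64(-0.92),1],[-0.02,0.01,0.0,0,0,np.float64(-0.92),1],[-0.02,0.01,0.0,0,0,np.float64(-0.92),1],[-0.02,0.01,0.0,0,0,np.float64(-0.92),1],[-0.02,0.01,0.0,0,0,np.float64(-0.92),1],[-0.02,0.0,0.0,0,0,np.float64(-0.92),1],[-0.02,0.0,0.0,0,0,np.float64(-0.92),1],[-0.02,0.0,0.0,0,0,np.float64(-0.92),1],[-0.02,0.0,0.0,0,0,np.float64(-0.92),1],[-0.02,0.0,0.0,0,0,np.float64(-0.92),1],[-0.02,0.0,0.0,0,0,np.float64(-0.92),1],[-0.02,0.0,0.0,0,0,np.float64(-0.92),1],[-0.02,-0.01,0.0,0,0,np.float64(-0.92),1],[-0.02,-0.01,0.0,0,0,np.float64(-0.92),1],[-0.02,-0.01,0.0,0,0,np.float64(-0.92),1],[-0.02,-0.01,0.0,0,0,np.float64(-0.92),1],[-0.02,-0.01,0.0,0,0,np.float64(-0.92),1],[-0.01,-0.01,0.0,0,0,np.float64(-0.92),1],[-0.01,-0.01,0.0,0,0,np.float64(-0.92),1],[-0.01,-0.02,0.0,0,0,np.float64(-0.92),1],[-0.01,-0.02,0.0,0,0,np.float64(-0.92),1],[-0.01,-0.02,0.0,0,0,np.float64(-0.92),1],[-0.01,-0.02,0.0,0,0,np.float64(-0.92),1],[-0.01,-0.02,0.0,0,0,np.float64(-0.92),1]]
```

Call:
play_rows:
  deltas:
    - [0,0,0,0,0,-1,1]
    - [0,0,0,0,0,-1,1]
    - [0,0,0,0,0,-1,1]
    - [0,0,0,0,0,-1,1]
    - [0,0,0,0,0,-1,1]
    - [0,0,0,0,0,-1,1]
    - [0,0,0,0,0,-1,1]
    - [0,0,0,0,0,-1,1]
    - [0,0,0,0,0,-1,1]
    - [0,0,0,0,0,-1,1]
    - [0,0,0,0,0,-1,1]
    - [0,0,0,0,0,-1,1]
    - [0,0,0,0,0,-1,1]
    - [0,0,0,0,0,-1,1]
    - [0,0,0,0,0,-1,1]
    - [0,0,0,0,0,-1,1]
    - [0,0,0,0,0,-1,1]
    - [0,0,0,0,0,-1,1]
    - [0,0,0,0,0,-1,1]
    - [0,0,0,0,0,-1,1]

```text
clock: 20.45
eef_pos: [0.5763, 0.2292, 0.165]
ee_rot: [0.089, 0.996, -0.001, -0.002]
force: [0.7, -0.1, -0.7]
width: 0.0
finger_force: 0.0
```

Call:
play_rows:
  deltas:
    - [0,0,0,0,0,-1,1]
    - [0,0,0,0,0,-1,1]
    - [0,0,0,0,0,-1,1]
    - [0,0,0,0,0,-0.84,1]
    - [0,0,0,0,0,0,1]
    - [0,0,0,0,0,0,1]

```text
clock: 21.05
eef_pos: [0.5768, 0.2292, 0.1659]
ee_rot: [-0.076, 0.997, -0.0, -0.002]
force: [-0.2, -1.0, -1.0]
width: -0.001
finger_force: 0.0
```

```bash
python3 - <<'E'
from kp import *
S=F(.04,.0175); o=robot.get_obs(); st(); plan([*(S-o["eef_pos"][:2]),0.],0,1)
M=R.from_quat(o["ee_rot"]).as_matrix(); print(np.degrees(np.arctan2(M[1,0],M[0,0])))
K,C=cam("wrist"); im=robot.grab_frame("wrist"); np.savez("w6.npz",K=K,C=C,im=im); save("k",im,1.5)
for n,p in(("pivot",[.015,-.062,.0365]),("peg th0",[-.021,-.062,.044])): print(n,(proj(K,C,T(J,p))*1.5).round())
E
```

```text
{'clock': 21.05, 'eef_pos': [0.5768, 0.2292, 0.1659], 'ee_rot': [-0.0756, 0.9971, -0.0003, -0.0015], 'force': [-0.2152, -0.9841, -1.0367], 'width': -0.0006, 'qpos': [0.2742, 0.3106, -0.122, 1.1413, -0.0, 0.1227]}
[[-0.18,-0.5,0.0,0,0,0.0,1]]
-171.3241250206038
pivot [[373. 335.]]
peg th0 [[371. 291.]]
```

View pics/k.png

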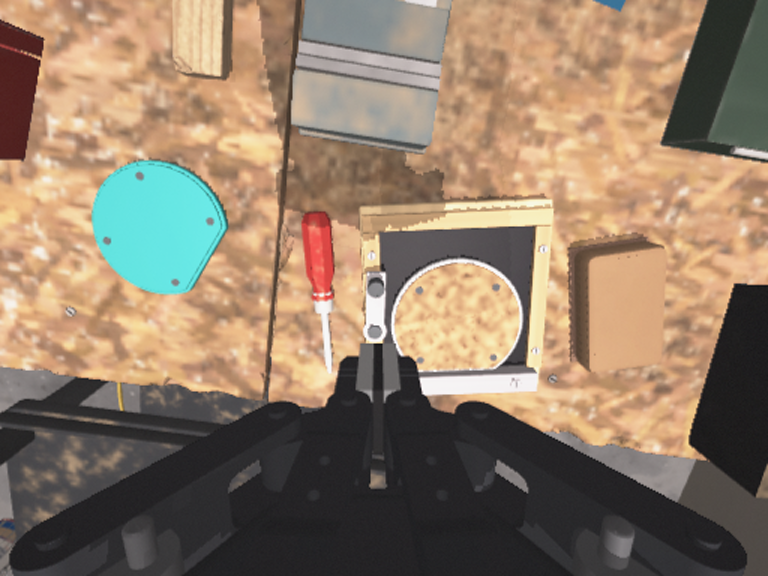

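Seen from here the peg is at (376,288), the pivot at (375,331) and the driver handle's near edge at (333,255), so the fingertip fits between the peg and the driver. I'll go down beside the peg.

Call:
play_rows:
  deltas:
    - [-0.09,-0.25,0,0,0,0,1]
    - [-0.09,-0.25,0,0,0,0,1]
    - [0,0,0.5,0,0,0,1]
    - [0,0,0.8,0,0,0,1]
    - [0,0,0.8,0,0,0,1]
    - [0,0,0.5,0,0,0,1]
    - [0,0,0.3,0,0,0,1]
    - [0,0,0.2,0,0,0,1]
    - [0,0,0.16,0,0,0,1]
    - [0,0,0,0,0,0,1]
    - [0,0,0,0,0,0,1]

```text
clock: 22.2
eef_pos: [0.5888, 0.2106, 0.0382]
ee_rot: [-0.076, 0.997, 0.0, 0.001]
force: [-0.5, -0.3, 0.4]
width: -0.002
finger_force: 0.0
```

```bash
python3 - <<'E'
from kp import *
o=robot.get_obs(); st(); p0=o["eef_pos"][:2]; S=F(.04,.0175); print("err mm",((p0-S)*1e3).round(1))
M=R.from_quat(o["ee_rot"]).as_matrix(); a=np.arctan2(M[1,0],M[0,0])
# closing 5 mm then arc .04->1.55 in 20 rows, d=.0125
prev=p0; P=[F(.04,.0175-.001*k) for k in range(1,6)]; A=[0]*5
n=22
for k in range(1,n+1): P.append(F(.04+1.51*k/n,.0125)); A.append(1.51/n)
rows=[]
for p,da in zip(P,A):
    w=p-prev; prev=p; X=np.array([np.cos(a),np.sin(a)]);Y=np.array([np.sin(a),-np.cos(a)])
    rows.append([float(round(w@X/.04,3)),float(round(w@Y/.04,3)),0,0,0,float(round(np.degrees(da)/5,2)),1]); a-=da
print(str(rows).replace(" ",""))
E
```

```text
{'clock': 22.2, 'eef_pos': [0.5888, 0.2106, 0.0382], 'ee_rot': [-0.0761, 0.9971, 0.0001, 0.0008], 'force': [-0.5005, -0.3297, 0.4444], 'width': -0.0015, 'qpos': [0.2403, 0.4332, -0.2434, 0.8925, -0.0, 0.0879]}
err mm [1.9 0.1]
[[0.049,0.029,0,0,0,0.0,1],[0.0,0.025,0,0,0,0.0,1],[0.0,0.025,0,0,0,0.0,1],[0.0,0.025,0,0,0,0.0,1],[0.0,0.025,0,0,0,0.0,1],[0.019,0.062,0,0,0,0.79,1],[0.019,0.062,0,0,0,0.79,1],[0.019,0.062,0,0,0,0.79,1],[0.019,0.062,0,0,0,0.79,1],[0.019,0.062,0,0,0,0.79,1],[0.019,0.062,0,0,0,0.79,1],[0.019,0.062,0,0,0,0.79,1],[0.019,0.062,0,0,0,0.79,1],[0.019,0.062,0,0,0,0.79,1],[0.019,0.062,0,0,0,0.79,1],[0.019,0.062,0,0,0,0.79,1],[0.019,0.062,0,0,0,0.79,1],[0.019,0.062,0,0,0,0.79,1],[0.019,0.062,0,0,0,0.79,1],[0.019,0.062,0,0,0,0.79,1],[0.019,0.062,0,0,0,0.79,1],[0.019,0.062,0,0,0,0.79,1],[0.019,0.062,0,0,0,0.79,1],[0.019,0.062,0,0,0,0.79,1],[0.019,0.062,0,0,0,0.79,1],[0.019,0.062,0,0,0,0.79,1],[0.019,0.062,0,0,0,0.79,1]]
```

Call:
play_rows:
  deltas:
    - [0.04,0,0.03,0,0,0,1]
    - [0,0,0.03,0,0,0,1]
    - [0,0.025,0,0,0,0,1]
    - [0,0.025,0,0,0,0,1]
    - [0,0.025,0,0,0,0,1]
    - [0,0.025,0,0,0,0,1]
    - [0,0.025,0,0,0,0,1]
    - [0.019,0.062,0,0,0,0.79,1]
    - [0.019,0.062,0,0,0,0.79,1]
    - [0.019,0.062,0,0,0,0.79,1]
    - [0.019,0.062,0,0,0,0.79,1]

```text
clock: 23.3
eef_pos: [0.5818, 0.2249, 0.0349]
ee_rot: [0.063, 0.998, -0.0, -0.0]
force: [0.0, -1.7, 2.0]
width: -0.001
finger_force: 1.3
```

Call:
play_rows:
  deltas:
    - [0.019,0.062,0,0,0,0.79,1]
    - [0.019,0.062,0,0,0,0.79,1]
    - [0.019,0.062,0,0,0,0.79,1]
    - [0.019,0.062,0,0,0,0.79,1]
    - [0.019,0.062,0,0,0,0.79,1]
    - [0.019,0.062,0,0,0,0.79,1]
    - [0.019,0.062,0,0,0,0.79,1]
    - [0.019,0.062,0,0,0,0.79,1]
    - [0.019,0.062,0,0,0,0.79,1]

```text
clock: 24.2
eef_pos: [0.5838, 0.2479, 0.0349]
ee_rot: [0.365, 0.931, -0.0, -0.0]
force: [-1.2, -1.9, 1.5]
width: 0.001
finger_force: 1.3
```

Call:
play_rows:
  deltas:
    - [0.019,0.062,0,0,0,0.79,1]
    - [0.019,0.062,0,0,0,0.79,1]
    - [0.019,0.062,0,0,0,0.79,1]
    - [0.019,0.062,0,0,0,0.79,1]
    - [0.019,0.062,0,0,0,0.79,1]
    - [0.019,0.062,0,0,0,0.79,1]
    - [0.019,0.062,0,0,0,0.79,1]

```text
clock: 24.9
eef_pos: [0.5945, 0.2623, 0.0349]
ee_rot: [0.577, 0.817, -0.0, -0.001]
force: [-2.2, -2.7, 2.6]
width: 0.002
finger_force: 1.4
```

```bash
python3 - <<'E'
from kp import *
o=robot.get_obs(); st(); d=Rj.T@(o["eef_pos"][:2]-J[:2]); print("tcp jig",(d*1e3).round(1)); M=R.from_quat(o["ee_rot"]).as_matrix(); print("th from yaw",np.degrees(J[2])+180-np.degrees(np.arctan2(M[1,0],M[0,0])), "goal",Rj.T@(F(1.57,.0125)-J[:2]))
E
```

```text
{'clock': 24.9, 'eef_pos': [0.5945, 0.2623, 0.0349], 'ee_rot': [0.5765, 0.8171, -0.0004, -0.0007], 'force': [-2.205, -2.6582, 2.6264], 'width': 0.0018, 'qpos': [0.3157, 0.4755, -0.1839, 0.9129, 0.0006, 1.5447]}
tcp jig [ -4.2 -28.7]
th from yaw 81.46890449532859 goal [ 0.00247134 -0.02600997]
```

Call:
play_rows:
  deltas:
    - [0.019,0.062,0,0,0,0.79,1]
    - [0.019,0.062,0,0,0,0.79,1]
    - [0,0,0,0,0,0,1]

```text
clock: 25.2
eef_pos: [0.5965, 0.2646, 0.0346]
ee_rot: [0.631, 0.776, -0.002, -0.002]
force: [-6.4, -1.5, 5.4]
width: 0.001
finger_force: 4.2
```

Call:
play_rows:
  deltas:
    - [0.003,0.02,0,0,0,0,1]
    - [0.003,0.02,0,0,0,0,1]
    - [0,0,0,0,0,0,1]

```text
clock: 25.5
eef_pos: [0.5966, 0.2647, 0.0344]
ee_rot: [0.63, 0.776, -0.004, -0.003]
force: [-9.2, -4.2, 7.4]
width: 0.001
finger_force: 5.7
```

```bash
python3 - <<'E'
from kp import *
o=robot.get_obs(); st(); d=Rj.T@(o["eef_pos"][:2]-J[:2]); print("tcp jig",(d*1e3).round(1))
E
```

```text
{'clock': 25.5, 'eef_pos': [0.5966, 0.2647, 0.0344], 'ee_rot': [0.6303, 0.7764, -0.0035, -0.0027], 'force': [-9.1896, -4.1929, 7.4155], 'width': 0.0012, 'qpos': [0.3183, 0.4846, -0.1701, 0.925, 0.0008, 1.6821]}
tcp jig [ -1.7 -26.7]
```

Force rose with no further travel, so the keeper has reached its stop. I'll back off, lift and check.

Call:
play_rows:
  deltas:
    - [0,-0.05,0,0,0,0,1]
    - [0,-0.1,0,0,0,0,1]
    - [0,-0.2,0,0,0,0,1]
    - [0,0,-0.3,0,0,0,1]
    - [0,0,-0.8,0,0,0,1]
    - [-0.5,0,-1,0,0,0,1]
    - [-0.5,0,-1,0,0,0,1]
    - [-0.5,0,-0.4,0,0,0,1]
    - [0,0,0,0,0,0,1]
    - [0,0,0,0,0,0,1]

```text
clock: 26.5
eef_pos: [0.6001, 0.2041, 0.1757]
ee_rot: [0.631, 0.776, 0.001, 0.0]
force: [-0.5, -0.3, -0.4]
width: 0.002
finger_force: 0.0
```

```bash
python3 look.py w7 14 1; python3 edge.py w7 | head -4; python3 - <<'E'
from h import *
d=np.load("w7.npz"); save("m",d["im"],1.5)
E
```

```text
{'clock': 26.55, 'eef_pos': [0.5991, 0.2043, 0.1744], 'ee_rot': [0.6305, 0.7762, -0.0001, -0.0005], 'force': [0.6946, 0.4044, 0.1741], 'width': 0.0001, 'qpos': [0.2262, 0.3241, -0.0846, 1.1629, 0.0007, 1.5905]}
plate [14.6  0.6] -0.1 (np.float64(0.021463422310524956), 111)
w7 bar (np.float64(-0.3), np.float64(54.23), np.int64(57), np.float64(0.23))
w7 bar (np.float64(-0.28), np.float64(54.55), np.int64(58), np.float64(0.12))
w7 flat (np.float64(-0.2), np.float64(54.38), np.int64(53), np.float64(0.1))
w7 flat (np.float64(-0.2), np.float64(53.84), np.int64(53), np.float64(0.09))
```

View pics/m.png

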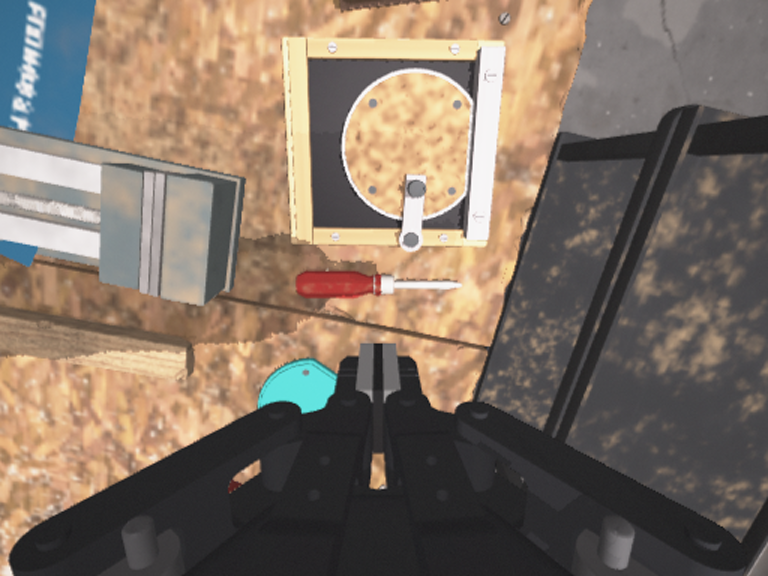

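The view shows the keeper from (410,240) to (416,185), swung over the plate's rim. The flat still lies along the bar at about (472,145), within 0.1°, and the driver and block are where they were. Handing in.

```bash
python3 -c "
from cell import robot
print(robot.sign_off())"
```

```text
the job is handed in; nothing more can be done
None
```

The job is done and handed in at 26.6 s: the plate's flat lies along the bar to within about 0.1° after pressing it at about 5.7 N, and the keeper was then swung in to its stop over the plate's rim.

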